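Clamp the bracket and run the tap to depth

ROBOT

A 6-joint arm with a two-finger parallel gripper is mounted at the origin on the work surface. World frame = base frame: x ahead of the robot, y to its left, z up, the work surface at z = 0. Lengths are in m, angles in rad, forces in N, time in s.
With the tool pointing down it reaches from about 0.35 to 0.975 m from the base axis. Payload 4.9 kg.
Tool frame: the origin (TCP) lies between the finger pads; the fingertips stand 19 mm ahead of it and the grasp point (between the pads) is the TCP; z points along the fingers, y is the direction in which the jaws open and shut (so a half turn about z gives the same grasp; the last joint's range is limited). The gripper opens to 85 mm and grips with 20 to 120 N. Pads are 22 mm wide; open, the fingers measure 114 mm over their backs; the gripper's body (76 mm by 85 mm) begins 54 mm behind the grasp point. The pads swing forward as they close: fully open they stand 13 mm farther back than shut.
Start: joints at [1.099, 0.053, 1.613, -0, 1.476, -0.119], TCP at [0.216, 0.586, 0.25] pointing down, gripper open.
Joint ranges: [-3.01, 3.01], [-1.01, 2.22], [0.06, 2.58], [-1.02, 4.17], [0.09, 2.62], [-3.14, 3.14]. Speed limits (rad/s): [2.57, 2.57, 3.14, 3.14, 3.14, 3.14].

INTERFACE

Orientations are given as a unit quaternion [w, x, y, z].
In Python, from plant import state, grab_frame, calibration, job_done gives the robot as it stands. The module is installed in compiled form; this text tells all that it offers.
- The arm moves only by the tool servo_tool, never from a script. Its argument "deltas" is a list that holds one entry, the list of rows, each a list of 5 numbers: the finger opening in mm, from 0 to 85.4, then the shift along the world's x, y, z in mm, then the turn about the world's z in units of 6 degrees (1.0 is 6 degrees). A call has 1 to 5 rows; each row is the pose to reach, as a shift and turn from the pose commanded when the call began; what a row does not reach only later rows make up. A row lasts 1/8 s, in which the tool goes at most 62.5 mm and 10.7 degrees, less where a joint would pass 70% of its speed; a pose out of reach is approached as far as the arm can. A call with a gripper value outside its range is refused whole. The fingers move at their own pace and stop on an object; the grip force is fixed at half the most. Time passes only in rows, so rows that repeat a pose let the fingers close. It gives the time, the measured TCP pose, the force and the opening at its end, in the units of the state.
- state(): the state, without advancing time (a new reading comes with each control period).
- grab_frame(name): name is "side" or "top"; returns the picture (400x640x3 uint8, red, green, blue); there is no depth.
- calibration(name): a dict with "intrinsics" (3x3 intrinsics, pixels), "k1" (the pictures are not rectified: a ray, as slopes to the right and down, at radius r is drawn at 1 + k1 r^2 times it, then the intrinsics apply), "world_from_camera" (4x4, takes a point from camera to world coordinates). Camera axes: x right, y down, z forward; pixel columns grow to the right and rows downward; lengths in m; the calibration is good to about 2 mm. A picture is of the moment at which its call begins. calibration takes no time and is no camera call.
- job_done(): hands the job in, once; it reports no verdict.
The state is a dict: "time": time; "joint_pos": joint angles; "joint_vel": joint speeds; "joint_efforts": joint torques, N m; "tool_pos": TCP position; "tool_rot": TCP orientation; "contact_force": force on the tool from outside, world axes, zero at the start; "ft_torque": the same for the moment, N m; "gripper_width": opening from 0.0 (shut) to 1.0 (fully open).
Only numpy, scipy, OpenCV 4.12 (cv2) and the standard library are available. Lean on these libraries where they do the work, as an engineer would, in place of code of your own. Each camera call takes 0.05 s, during which the arm holds its last target.

TASK

Press the red cam lever of the clamp down flat, so that the bracket is held. Then run the tap down by the crank of the hand-tapping stand until its brass depth collar lands on the boss: half a turn clockwise, a quarter turn back, half a turn forward, a quarter back, and so on, feeling the load so that the slim tap is never wrung, least of all when the collar lands. Let go when it is home, with the clamp shut and the other things on the bench left alone.

Things in the scene. Friction and masses are not known exactly. Their poses are not given: they have to be found in the camera images.
- cam_pad (a point): Point to press: on the upper face of the red cam lever, on its centre line, 70 mm from its pivot. The lever is 18 mm wide, 88 mm long, 9 mm thick, points to the stand's front (-x of the stand) and at the start stands up at 37 to 49 degrees; pressed home it lies flat
- cam_pivot (a point): Pivot of the cam lever, 58.5 mm above the table, 145 mm to the stand's left (+y of the stand) of the spindle axis. The axes of this frame are the stand's: x away from the robot, y left, z up; the lever turns about y. The lever's upper face lies 10.5 mm above the pivot (measured square to the face)
- cam (a joint): How far the cam lever is pressed down, rad: 0 standing at 49 degrees, 0.85 flat (its end stop). It takes 5 to 9 N at 70 mm from the pivot, more nearer to it, and stays where it is left
- axis (a point): Fixed point on the vertical spindle axis at the mid height of the crank's grip, 268 mm above the table. Its axes are the stand's. All of the stand lies below 245 mm except the grip
- grip (a point): Centre of the crank's black revolving grip: an upright cylinder 22 mm in diameter, 50 mm tall, free to spin on its pin, 65 mm from the spindle axis. Hold it from above at any yaw and carry it round the axis; the crank's arm is 8 mm below its foot. Clockwise as seen from above drives the tap down. Its frame spins with it
- collar (a point): Underside of the brass depth collar (16 mm in diameter, 8 mm high) on the tap, on the spindle axis. At the start it is 1.1 to 1.25 turns (1 mm each) above the boss, so that it lands in the stroke that follows the third quarter back. The reading is too coarse to tell when: on landing the load shoots up and the tap goes no further
- boss_face (a point): Top face of the boss of the yellow bracket under the tap, on the spindle axis, 47 mm above the table
- twist (a joint): Wind-up of the tap's slim shank, rad, plus when driven clockwise: 5 N m per rad. Turning the tap either way takes 0.5 N m: 8 N at the grip, 0.1 rad of wind-up, so the tap follows the crank with that lag. Above 0.25 rad (1.25 N m, 19 N at the grip) it snaps. Landed, the load rises by 1.2 N for each mm that the grip is pushed on: stop by 14 N
- oil: Bystander, leave it alone: orange oil bottle, 52 mm in diameter, 125 mm tall, standing; origin under its centre
- bracket: Bystander, leave it alone: another yellow bracket, lying, 148 by 40 mm, boss 23 mm high; origin under the boss
- spanner: Bystander, leave it alone: steel spanner 160 mm long, lying; origin at mid length, underneath
- brush: Bystander, leave it alone: brush 180 mm long, lying; origin at mid length, underneath
- tape: Bystander, leave it alone: roll of clear tape, 90 mm in diameter, 48 mm high, lying flat; origin under its centre
- gauge: Bystander, leave it alone: steel plug gauge, 20 mm in diameter, 70 mm tall, standing; origin under its centre

How it is judged:
On the way, in this order (a step that is already met when the one before it is completed fails the run):
1. the cam lever is pressed flat (value of joint cam above 0.77 rad), for 0.2 s.
2. the tap is driven half a turn (more than 0.42) (distance of collar from where it was at the start of the episode above 0.00042 m), for 0.02 s.
3. it is backed off a quarter turn (to less than 0.34), before 0.7 turn is passed ((distance of collar from where it was at the start of the episode below 0.00034 m or distance of collar from where it was at the start of the episode above 0.0007 m)), for 0.02 s.
4. it is driven on to three quarters of a turn (more than 0.66) (distance of collar from where it was at the start of the episode above 0.00066 m), for 0.02 s.
5. it is backed off to half a turn (less than 0.6), before 0.95 turn is passed ((distance of collar from where it was at the start of the episode below 0.0006 m or distance of collar from where it was at the start of the episode above 0.00095 m)), for 0.02 s.
6. it is driven on to one turn (more than 0.9) (distance of collar from where it was at the start of the episode above 0.0009 m), for 0.02 s.
7. it is backed off to three quarters of a turn (less than 0.85), before the collar lands ((distance of collar from where it was at the start of the episode below 0.00085 m or z of collar in the frame of boss_face below 3.5e-05 m)), for 0.02 s.
8. the depth collar is home on the boss (z of collar in the frame of boss_face below 3.5e-05 m), for 0.02 s.
At the end, for the whole second after the job is handed in: the cam lever is flat (within 0.08 rad of its stop), the depth collar is seated on the boss (gap under 0.035 mm, a thirtieth of a turn from the stop), and the crank is let go with no load left on the tap (value of joint cam above 0.77 rad and z of collar in the frame of boss_face below 3.5e-05 m and value of joint twist between -0.03 and 0.03 rad); the robot touches nothing.
It fails at once if the tap is wrung: more than 0.25 rad of wind-up (19 N at the grip) either way (value of joint twist above 0.25 rad or value of joint twist below -0.25 rad).
It fails at once if the tap is driven before the bracket is clamped (value of joint cam below 0.7 rad and (value of joint twist above 0.06 rad or value of joint twist below -0.06 rad)).
It fails at once if another thing on the bench is moved by more than 30 mm (distance of any of oil, bracket, spanner, brush, tape, gauge from where it was at the start of the episode above 0.03 m).
It also fails if it takes over 70 s, if anything falls off the work surface, if the arm or the gripper's body presses on something with over 40 N, if the wrist force passes 120 N, or if a joint passes its speed limit or range.

## Working session

There is one attempt and no reset: what is moved stays moved. The work goes in short steps, Python scripts to look and compute and a tool call to move; the robot and the scene stay as the last step left them, time stands still between calls to the robot, and variables do not carry over. Pictures are saved under pics/ and viewed, and the job is handed in when it is done.

Besides the shell and the picture viewer there is one more tool, called by a JSON object that holds its "fn" and its "kwargs". servo_tool: Moves the arm, as the interface text tells. Its arguments: {"type":"object","properties":{"deltas":{"type":"array","items":{"type":"array","items":{"type":"array","items":{"type":"number"}}}}},"required":["deltas"]}

```bash
mkdir -p pics && cat > h.py <<'E'
import numpy as np, cv2
from plant import state, grab_frame, calibration, job_done
def save(name,out):
    f=grab_frame(name); cv2.imwrite(out,f[:,:,::-1]); return f
def ray(name,u,v):
    c=calibration(name);K=np.array(c["intrinsics"]);T=np.array(c["world_from_camera"]);k=c["k1"]
    a=(u-K[0,2])/K[0,0];b=(v-K[1,2])/K[1,1]
    x,y=a,b
    for _ in range(30):
        s=1+k*(x*x+y*y);x,y=a/s,b/s
    d=T[:3,:3]@np.array([x,y,1.]);return T[:3,3],d/np.linalg.norm(d)
def onz(name,u,v,z):
    o,d=ray(name,u,v);return o+d*(z-o[2])/d[2]
def proj(name,p):
    c=calibration(name);K=np.array(c["intrinsics"]);T=np.array(c["world_from_camera"]);k=c["k1"]
    q=T[:3,:3].T@(np.array(p)-T[:3,3]);x,y=q[:2]/q[2];s=1+k*(x*x+y*y)
    return K[0,0]*x*s+K[0,2],K[1,1]*y*s+K[1,2]
def tri(a,b):
    (o1,d1),(o2,d2)=a,b
    A=np.stack([d1,-d2],1);t=np.linalg.lstsq(A,o2-o1,rcond=None)[0]
    p,q=o1+t[0]*d1,o2+t[1]*d2
    return (p+q)/2,np.linalg.norm(p-q)
E
python3 - <<'E'
from h import *
save("side","pics/s0.png");save("top","pics/t0.png")
print(state())
for n in("side","top"):print(calibration(n))
E
```

```text
{'time': 0.1, 'joint_pos': array([ 1.09902552e+00,  5.32414612e-02,  1.61413825e+00,  2.55852049e-05,
        1.47600461e+00, -1.18997608e-01]), 'joint_vel': array([-0.00065338, -0.00203795, -0.00188114,  0.00100376, -0.00149986,
        0.00053651]), 'joint_efforts': array([ 2.53773800e-05, -3.94904423e+01, -3.71362209e+01, -1.00563432e-04,
        3.94652569e-03, -2.37585687e-05]), 'tool_pos': array([0.21569159, 0.58604624, 0.24922756]), 'tool_rot': array([-2.72966032e-04,  1.75474523e-01,  9.84483565e-01, -8.53327188e-04]), 'contact_force': array([-0.32674479, -0.2034608 ,  0.07776785]), 'ft_torque': array([-0.0053942 ,  0.00555679,  0.01160626]), 'gripper_width': 1.0043893168191704}
{'intrinsics': array([[410.69138162,   0.        , 321.38665165],
       [  0.        , 410.69138162, 203.78177587],
       [  0.        ,   0.        ,   1.        ]]), 'k1': -0.05568967371678171, 'world_from_camera': array([[ 0.77785518, -0.48973823,  0.39382456,  0.00137155],
       [-0.62843835, -0.60361442,  0.49062702, -0.66209328],
       [-0.00256062, -0.62913123, -0.77729489,  1.18815639],
       [ 0.        ,  0.        ,  0.        ,  1.        ]])}
{'intrinsics': array([[368.5420026 ,   0.        , 317.46615978],
       [  0.        , 368.5420026 , 202.33318731],
       [  0.        ,   0.        ,   1.        ]]), 'k1': -0.06381900397759457, 'world_from_camera': array([[ 0.00462181, -0.98387469,  0.17879945,  0.34253373],
       [-0.9999545 , -0.0060393 , -0.00738434, -0.02706162],
       [ 0.00834509, -0.17875718, -0.98385783,  1.13189206],
       [ 0.        ,  0.        ,  0.        ,  1.        ]])}
```

View pics/s0.png

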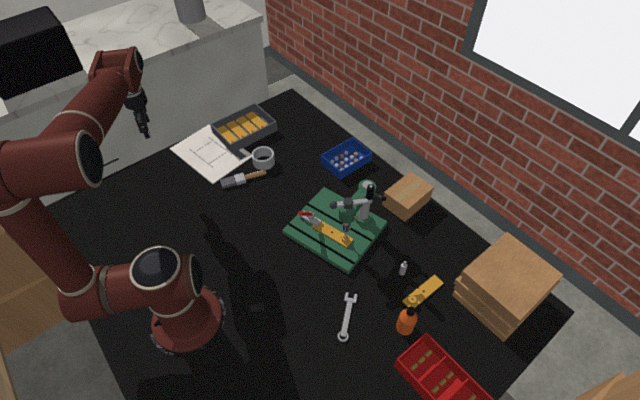

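View pics/t0.png

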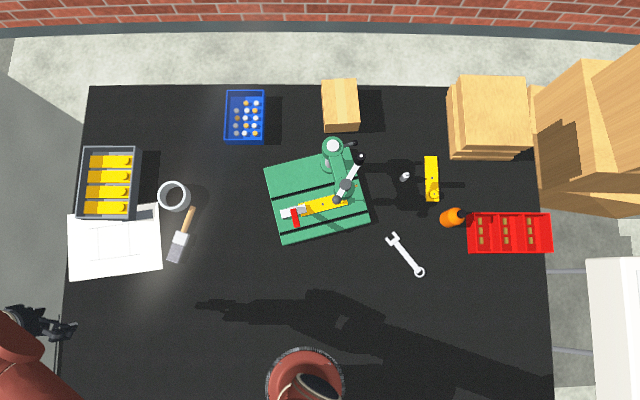

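The top view shows the stand's green base around (317,195), the red lever at about (295,216) and the black grip at about (360,157). In the side view the grip is at about (370,190) and the lever at about (307,214). I'll zoom in on both.

```bash
python3 - <<'E'
import cv2
a=cv2.imread("pics/t0.png")[125:255,255:385];b=cv2.imread("pics/s0.png")[165:275,275:405]
cv2.imwrite("pics/tz.png",cv2.resize(a,None,fx=4.6,fy=4.6,interpolation=cv2.INTER_CUBIC))
cv2.imwrite("pics/sz.png",cv2.resize(b,None,fx=5,fy=5,interpolation=cv2.INTER_CUBIC))
E
```

```text
(no output)
```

View pics/tz.png

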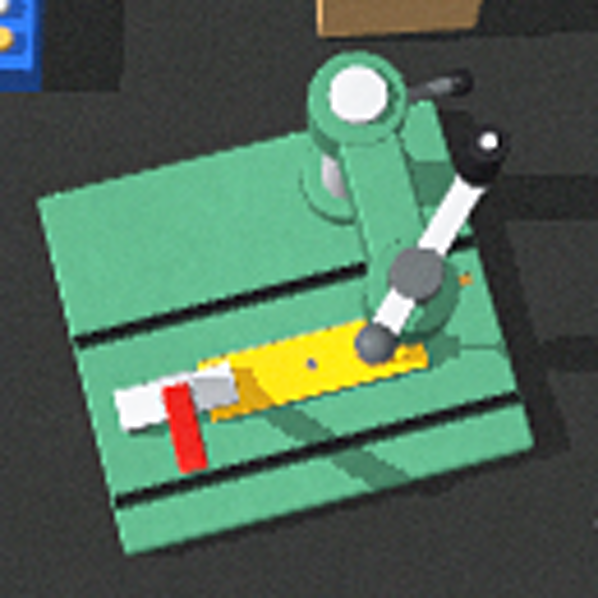

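View pics/sz.png

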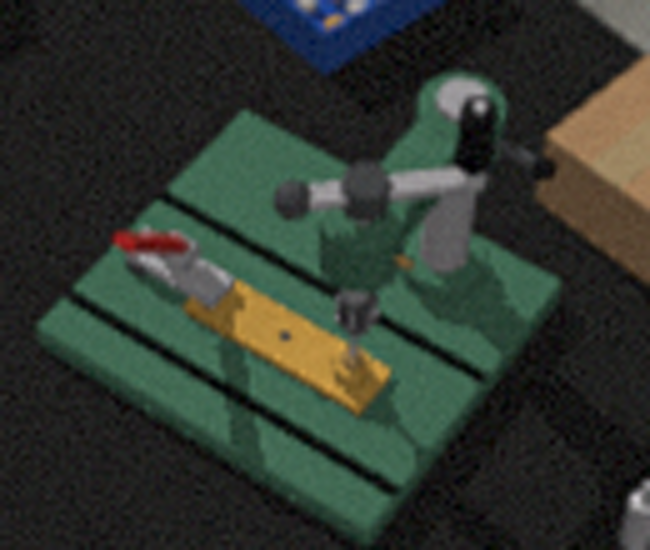

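```bash
python3 - <<'E'
from h import *
T=lambda x,y:(255+x/4.6,125+y/4.6)
S=lambda x,y:(275+x/5,165+y/5)
def t(n,a,b):
    print(n,*[np.round(v,4) for v in tri(ray("top",*T(*a)),ray("side",*S(*b)))])
t("griptop",(488,140),(480,104)); t("gripfoot",(474,182),(470,168))
t("hub",(417,272),(366,185)); t("ball",(376,343),(293,199))
t("levertip",(194,468),(122,240));t("column top",(357,95),(462,97))
for p in [(40,200),(128,553),(533,447),(432,100)]: print("base",np.round(onz("top",*T(*p),0.02),4))
for p in [(175,388),(194,468)]:print("lev",[np.round(onz("top",*T(*p),z),4) for z in (.06,.12)])
# grooves
for a,b in [((78,341),(365,268)),((115,501),(518,397))]:
    p,q=[onz("top",*T(*k),.022) for k in(a,b)];d=p-q;print("groove yaw",np.degrees(np.arctan2(-d[0],d[1])))
# lever red colour mask in both views
for n,(x0,y0,x1,y1) in (("top",(255,125,385,255)),("side",(275,165,405,275))):
    im=cv2.imread("pics/%s0.png"%n[0]).astype(int)
    m=((im[...,2]>90)&(im[...,1]<60)&(im[...,0]<60)).astype(np.uint8);m2=m*0;m2[y0:y1,x0:x1]=m[y0:y1,x0:x1]
    c=max(cv2.findContours(m2,cv2.RETR_EXTERNAL,cv2.CHAIN_APPROX_NONE)[0],key=cv2.contourArea)
    print(n,cv2.boundingRect(c),cv2.boxPoints(cv2.minAreaRect(c)).round(1).tolist())
E
```

```text
griptop [ 0.6085 -0.1363  0.2941] 0.0
gripfoot [ 0.6043 -0.1365  0.2382] 0.0043
hub [ 0.5527 -0.1042  0.2323] 0.0003
ball [ 0.5141 -0.082   0.2275] 0.0001
levertip [0.4568 0.0203 0.1312] 0.0008
column top [ 0.6627 -0.0733  0.2068] 0.0006
base [0.6509 0.1329 0.02  ]
base [0.413  0.0681 0.02  ]
base [ 0.4842 -0.1983  0.02  ]
base [ 0.7238 -0.134   0.02  ]
lev [array([0.5159, 0.0367, 0.06  ]), array([0.5062, 0.0332, 0.12  ])]
lev [array([0.4645, 0.0238, 0.06  ]), array([0.4577, 0.021 , 0.12  ])]
groove yaw 14.95219924356183
groove yaw 14.86370577439533
top (291, 209, 9, 18) [[289.8999938964844, 209.1999969482422], [295.3999938964844, 208.0], [299.3999938964844, 225.89999389648438], [293.8999938964844, 227.10000610351562]]
side (298, 211, 14, 5) [[297.70001220703125, 213.89999389648438], [298.0, 210.8000030517578], [311.29998779296875, 212.3000030517578], [311.0, 215.3000030517578]]
```

Checks on the first measurements: the grip centre is about (0.608, -0.136), and the axis about (0.553, -0.104). The radius is 64.4 mm against 65 mm given. Stand yaw is 15°. The pivot worked out from the axis is (0.5155, 0.036), and the pixels of the lever's pivot end cast to (0.516, 0.037), so they agree. The lever stands at about 43°.

I'll move over to the lever with the fingers shut.

{"fn": "servo_tool", "kwargs": {"deltas": [[[0, 27, -55, 0, 1.2], [0, 54, -111, 0, 2.4], [0, 80, -167, 0, 3.6], [0, 107, -223, 0, 4.8], [0, 134, -279, 0, 5.9]]]}}

```text
time: 0.72
tool_pos: [0.3502, 0.3056, 0.2499]
tool_rot: [-0.0, -0.134, 0.991, -0.0]
contact_force: [-0.0, 0.0, 0.8]
gripper_width: -0.001
```

{"fn": "servo_tool", "kwargs": {"deltas": [[[0, 27, -55, 0, 0], [0, 54, -111, 0, 0], [0, 80, -167, -10, 0], [0, 107, -223, -25, 0], [0, 134, -279, -40, 0]]]}}

```text
time: 1.35
tool_pos: [0.4831, 0.0291, 0.2105]
tool_rot: [0.0, -0.132, 0.991, 0.0]
contact_force: [-0.1, 0.8, -0.8]
gripper_width: -0.0
```

{"fn": "servo_tool", "kwargs": {"deltas": [[[0, 0, 0, 0, 0], [0, 0, 0, 0, 0]]]}}

```text
time: 1.6
tool_pos: [0.4824, 0.0311, 0.2106]
tool_rot: [-0.001, -0.132, 0.991, 0.0]
contact_force: [0.8, 1.2, 0.4]
gripper_width: -0.001
```

```bash
cat > rel.py <<'E'
from h import *
P=np.array([.5155,.0358]);A=np.array([.5527,-.1042])
s=state();p=s["tool_pos"];q=s["tool_rot"]
from scipy.spatial.transform import Rotation as R
M=R.from_quat([q[1],q[2],q[3],q[0]]).as_matrix()
y=np.radians(15);X=np.array([np.cos(y),np.sin(y)]);Y=np.array([-X[1],X[0]])
print("t",round(s["time"],2),"pos",p.round(4),"yaw_y",np.degrees(np.arctan2(M[1,1],M[0,1])).round(1),"F",s["contact_force"].round(2))
print("rel pivot: out %.1f left %.1f"%(-(p[:2]-P)@X*1e3,(p[:2]-P)@Y*1e3))
E
python3 - <<'E'
exec(open("rel.py").read())
a=save("top","pics/t1.png")[125:255,225:385];b=save("side","pics/s1.png")[125:275,245:405]
a=cv2.resize(a,None,fx=2.5,fy=2.5);b=cv2.resize(b,None,fx=2.5,fy=2.5)
o=np.zeros((375,800,3),np.uint8);o[:325,:400]=a;o[:,400:]=b
cv2.imwrite("pics/c1.png",o[:,:,::-1])
E
```

```text
t 1.6 pos [0.4824 0.0311 0.2106] yaw_y 105.1 F [0.76 1.24 0.4 ]
rel pivot: out 33.2 left 4.0
```

View pics/c1.png

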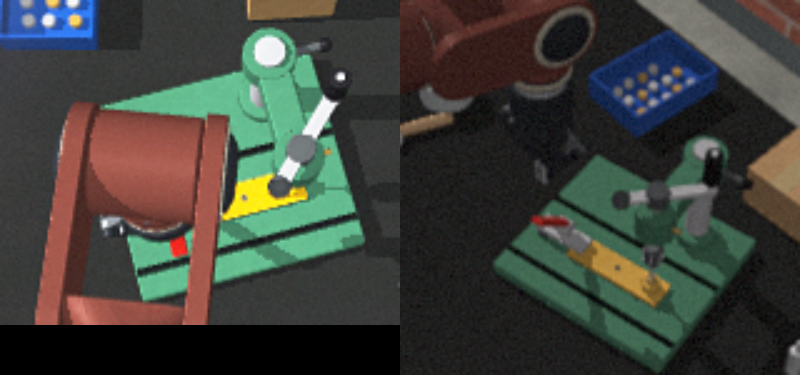

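{"fn": "servo_tool", "kwargs": {"deltas": [[[0, 2, -4, -30, 0], [0, 2, -4, -50, 0], [0, 2, -4, -65, 0], [0, 2, -4, -72, 0], [0, 2, -4, -75, 0]]]}}

```text
time: 2.33
tool_pos: [0.4849, 0.0275, 0.1362]
tool_rot: [0.0, -0.133, 0.991, -0.0]
contact_force: [-0.5, -0.7, 0.5]
gripper_width: -0.001
```

```bash
python3 rel.py
```

```text
t 2.33 pos [0.4849 0.0275 0.1362] yaw_y 105.2 F [-0.5  -0.68  0.47]
rel pivot: out 31.8 left -0.1
```

{"fn": "servo_tool", "kwargs": {"deltas": [[[0, -1, 0, -8, 0], [0, -5, -1, -12, 0], [0, -9, -2, -16, 0], [0, -12, -3, -21, 0], [0, -15, -4, -26, 0]]]}}

```text
time: 2.95
tool_pos: [0.4718, 0.023, 0.1131]
tool_rot: [0.002, -0.132, 0.991, -0.0]
contact_force: [-1.3, 1.8, 11.0]
gripper_width: -0.005
```

{"fn": "servo_tool", "kwargs": {"deltas": [[[0, -2, -1, -5, 0], [0, -4, -1, -11, 0], [0, -6, -2, -17, 0], [0, -7, -2, -23, 0], [0, -7, -2, -25, 0]]]}}

```text
time: 3.58
tool_pos: [0.4633, 0.0204, 0.0878]
tool_rot: [-0.0, -0.132, 0.991, -0.001]
contact_force: [-11.9, -0.7, 23.0]
gripper_width: -0.0
```

```bash
python3 rel.py
```

```text
t 3.58 pos [0.4633 0.0204 0.0878] yaw_y 105.2 F [-11.86  -0.68  22.96]
rel pivot: out 54.4 left -1.3
```

{"fn": "servo_tool", "kwargs": {"deltas": [[[0, 0, 0, -1, 0], [0, 0, 0, -1, 0], [0, 0, 0, -1, 0]]]}}

```text
time: 3.95
tool_pos: [0.4633, 0.0204, 0.0878]
tool_rot: [-0.001, -0.132, 0.991, -0.001]
contact_force: [-12.1, -1.6, 21.7]
gripper_width: -0.005
```

{"fn": "servo_tool", "kwargs": {"deltas": [[[0, 0, 0, 20, 0], [0, 0, 0, 60, 0], [0, -10, 20, 120, 0], [0, -20, 40, 180, 0], [0, -30, 80, 210, 0]]]}}

```text
time: 4.58
tool_pos: [0.4336, 0.1012, 0.2985]
tool_rot: [0.003, -0.131, 0.991, -0.0]
contact_force: [0.8, -0.0, 0.3]
gripper_width: 0.003
```

```bash
python3 - <<'E'
exec(open("rel.py").read())
a=save("top","pics/t2.png")[125:255,225:385];b=save("side","pics/s2.png")[155:275,275:435]
a=cv2.resize(a,None,fx=2.5,fy=2.5);b=cv2.resize(b,None,fx=2.5,fy=2.5)
o=np.zeros((375,800,3),np.uint8);o[:325,:400]=a;o[:300,400:]=b
cv2.imwrite("pics/c2.png",o[:,:,::-1])
E
```

```text
t 4.58 pos [0.4336 0.1012 0.2985] yaw_y 105.0 F [ 0.8  -0.01  0.27]
rel pivot: out 62.2 left 84.3
```

View pics/c2.png

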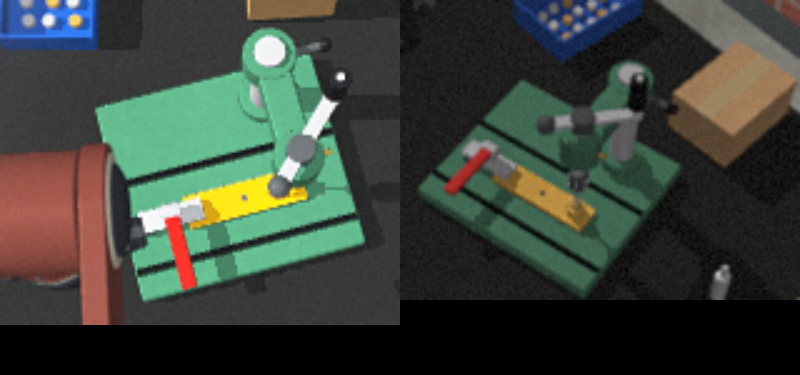

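The side view shows the red lever lying flat, from about (490,150) to (450,190) in the composite. On contact the fingertips were at z = 68.8 mm, against 69 mm expected for a flat lever. Next I'll go over the grip.

{"fn": "servo_tool", "kwargs": {"deltas": [[[85, 10, -15, 40, 0], [85, 44, -62, 60, 0], [85, 88, -120, 60, 0], [85, 132, -178, 60, 0], [85, 174, -236, 60, 0]]]}}

```text
time: 5.3
tool_pos: [0.5899, -0.1136, 0.3527]
tool_rot: [-0.001, -0.132, 0.991, 0.0]
contact_force: [0.2, 0.6, 0.8]
gripper_width: 0.998
```

{"fn": "servo_tool", "kwargs": {"deltas": [[[85, 0, 0, 0, 0], [85, 0, 0, 0, 0]]]}}

```text
time: 5.55
tool_pos: [0.5888, -0.1114, 0.3527]
tool_rot: [-0.001, -0.132, 0.991, 0.001]
contact_force: [0.2, 0.3, 1.1]
gripper_width: 0.997
```

```bash
python3 - <<'E'
exec(open("rel.py").read())
b=save("side","pics/s3.png")[145:245,305:435]
cv2.imwrite("pics/c3.png",cv2.resize(b,None,fx=5,fy=5)[:,:,::-1])
f=cv2.imread("pics/t2.png"); print("")
E
```

```text
t 5.55 pos [ 0.5888 -0.1114  0.3527] yaw_y 105.1 F [0.15 0.27 1.08]
rel pivot: out -32.7 left -161.2
```

View pics/c3.png

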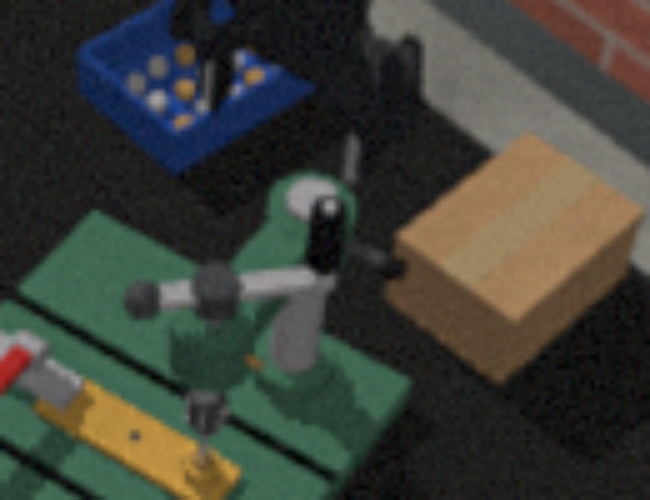

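{"fn": "servo_tool", "kwargs": {"deltas": [[[85, 10, -12, 0, 0], [85, 19, -25, 0, 0], [85, 19, -25, -5, 0], [85, 19, -25, -5, 0]]]}}

```text
time: 6.1
tool_pos: [0.6079, -0.1358, 0.3481]
tool_rot: [-0.001, -0.132, 0.991, 0.0]
contact_force: [0.4, 0.4, 0.1]
gripper_width: 0.994
```

```bash
python3 - <<'E'
exec(open("rel.py").read())
b=save("side","pics/s4.png")[145:245,305:435]
cv2.imwrite("pics/c4.png",cv2.resize(b,None,fx=5,fy=5)[:,:,::-1])
E
```

```text
t 6.1 pos [ 0.6079 -0.1358  0.3481] yaw_y 105.2 F [0.36 0.4  0.09]
rel pivot: out -44.8 left -189.7
```

View pics/c4.png

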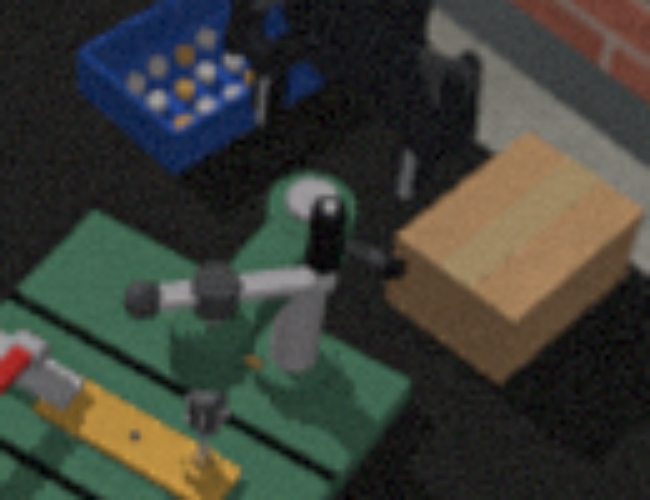

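The two pads straddle the grip symmetrically: at (265,100) and (407,175), with the grip at (327,230). I'll descend.

{"fn": "servo_tool", "kwargs": {"deltas": [[[85, 0, 0, -25, 0], [85, 0, 0, -50, 0], [85, 0, 0, -70, 0], [85, 0, 0, -77, 0], [85, 0, 0, -77, 0]]]}}

```text
time: 6.78
tool_pos: [0.6081, -0.1359, 0.2718]
tool_rot: [-0.0, -0.132, 0.991, 0.0]
contact_force: [-0.1, -0.3, 0.0]
gripper_width: 0.995
```

```bash
python3 - <<'E'
exec(open("rel.py").read())
b=save("side","pics/s5.png")[145:245,305:435]
cv2.imwrite("pics/c5.png",cv2.resize(b,None,fx=5,fy=5)[:,:,::-1])
E
```

```text
t 6.78 pos [ 0.6081 -0.1359  0.2718] yaw_y 105.2 F [-0.11 -0.33  0.03]
rel pivot: out -45.0 left -189.8
```

View pics/c5.png

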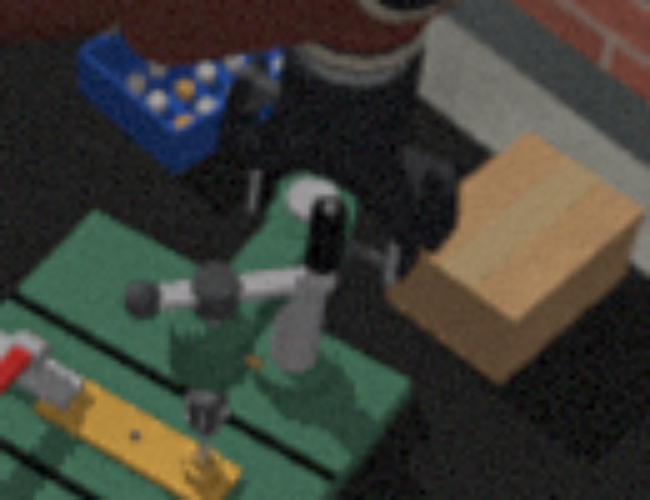

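{"fn": "servo_tool", "kwargs": {"deltas": [[[40, 0, 0, 0, 0], [30, 0, 0, 0, 0], [26, 0, 0, 0, 0], [26, 0, 0, 0, 0]]]}}

```text
time: 7.32
tool_pos: [0.6082, -0.136, 0.2721]
tool_rot: [0.0, -0.132, 0.991, -0.0]
contact_force: [0.3, -0.2, -0.3]
gripper_width: 0.303
```

{"fn": "servo_tool", "kwargs": {"deltas": [[[23, 0, 0, 0, 0], [21, 0, 0, 0, 0], [10, 0, 0, 0, 0], [0, 0, 0, 0, 0]]]}}

```text
time: 7.82
tool_pos: [0.6081, -0.1357, 0.2723]
tool_rot: [-0.0, -0.132, 0.991, 0.0]
contact_force: [-1.1, 3.3, 2.8]
gripper_width: 0.245
```

```bash
python3 - <<'E'
exec(open("rel.py").read())
print(s["gripper_width"]*85.4)
E
```

```text
t 7.83 pos [ 0.6081 -0.1357  0.2723] yaw_y 105.2 F [-1.07  3.35  2.82]
rel pivot: out -45.1 left -189.6
20.91871949172638
```

```bash
cat > plan.py <<'E'
# usage: plan.py  a1 [step n]  : report, and plan n rows of step deg (negative = clockwise) from the commanded angle
import sys,json
from h import *
g=json.load(open("g.json"))   # C commanded xy mm, A axis xy mm, log
s=state();F=s["contact_force"];p=s["tool_pos"][:2]*1e3
A=np.array(g["A"]);C=np.array(g["C"]);r=g["R"]
d=p-A;e=d/np.hypot(*d);tcw=np.array([e[1],-e[0]])
ang=lambda v:np.degrees(np.arctan2(v[1],v[0]))
a0=g["a0"];cur=(a0-ang(d))
# unwrap near last
while cur-g["last"]>180:cur-=360
while cur-g["last"]<-180:cur+=360
print("t %.2f turn %.3f rad %.1f | F cw-load %.1f radial(out on tool) %.1f z %.1f |F|xy %.1f torque_z %.2f w %.1f cmd-meas %s"%(s["time"],cur/360,np.hypot(*d),-F[:2]@tcw,F[:2]@e,F[2],np.hypot(*F[:2]),s["ft_torque"][2],s["gripper_width"]*85.4,(C-p).round(1)))
g["last"]=cur;g["log"].append([*p.tolist(),*F.tolist(),s["time"]])
if len(sys.argv)>1:
    th=[float(x) for x in sys.argv[1].split(",")]  # target command turns
    rows=[]
    for k in th:
        a=np.radians(a0-360*k);q=A+r*np.array([np.cos(a),np.sin(a)])
        rows.append((q-C).round(1).tolist())
    print(json.dumps([[[0,x,y,0,0] for x,y in rows]]))
    g["C"]=(C+np.array(rows[-1])).tolist()
json.dump(g,open("g.json","w"))
E
python3 - <<'E'
import json,numpy as np
A=[552.,-104.];C=[608.1,-136.]
a0=float(np.degrees(np.arctan2(C[1]-A[1],C[0]-A[0])))
json.dump(dict(A=A,C=C,R=64.6,a0=a0,last=0,log=[]),open("g.json","w"));print(a0)
E
python3 plan.py .01,.02,.03,.04,.05
```

```text
-29.70086687924104
t 7.83 turn -0.001 rad 64.4 | F cw-load 2.4 radial(out on tool) -2.6 z 2.8 |F|xy 3.5 torque_z -0.01 w 20.9 cmd-meas [-0.  -0.3]
[[[0, -2.1, -3.5, 0, 0], [0, -4.4, -6.8, 0, 0], [0, -7.0, -10.0, 0, 0], [0, -9.7, -13.0, 0, 0], [0, -12.6, -15.8, 0, 0]]]
```

{"fn": "servo_tool", "kwargs": {"deltas": [[[0, -2, -3.5, 0, 0], [0, -4.5, -7, 0, 0], [0, -7, -10, 0, 0], [0, -9.5, -13, 0, 0], [0, -12.5, -16, 0, 0]]]}}

```text
time: 8.45
tool_pos: [0.5965, -0.1502, 0.2722]
tool_rot: [0.002, -0.133, 0.991, 0.002]
contact_force: [2.8, 8.4, 2.0]
gripper_width: 0.243
```

```bash
sed -i 's/rows.append((q-C).round(1)/rows.append((np.round((q-C)*2)\/2)/' plan.py && python3 - <<'E'
import json
g=json.load(open("g.json"));g["C"]=[595.6,-152.];json.dump(g,open("g.json","w"))
E
python3 plan.py .06,.075,.09,.105,.12
```

```text
t 8.45 turn 0.045 rad 64.1 | F cw-load 7.8 radial(out on tool) -4.1 z 2.0 |F|xy 8.8 torque_z -0.00 w 20.8 cmd-meas [-0.9 -1.8]
[[[0, -3.0, -2.5, 0, 0], [0, -8.0, -6.0, 0, 0], [0, -13.5, -9.0, 0, 0], [0, -19.0, -11.5, 0, 0], [0, -24.5, -13.5, 0, 0]]]
```

{"fn": "servo_tool", "kwargs": {"deltas": [[[0, -3, -2.5, 0, 0], [0, -8, -6, 0, 0], [0, -13.5, -9, 0, 0], [0, -19, -11.5, 0, 0], [0, -24.5, -13.5, 0, 0]]]}}

```text
time: 9.07
tool_pos: [0.5726, -0.1642, 0.2723]
tool_rot: [0.003, -0.133, 0.991, 0.001]
contact_force: [6.0, 7.2, 0.6]
gripper_width: 0.243
```

```bash
python3 plan.py .14,.16,.18,.2,.22
```

```text
t 9.07 turn 0.115 rad 63.6 | F cw-load 8.0 radial(out on tool) -4.9 z 0.6 |F|xy 9.3 torque_z 0.02 w 20.8 cmd-meas [-1.5 -1.3]
[[[0, -8.0, -2.0, 0, 0], [0, -16.0, -3.0, 0, 0], [0, -24.0, -3.0, 0, 0], [0, -32.0, -2.0, 0, 0], [0, -40.0, 0.5, 0, 0]]]
```

{"fn": "servo_tool", "kwargs": {"deltas": [[[0, -8, -2, 0, 0], [0, -16, -3, 0, 0], [0, -24, -3, 0, 0], [0, -32, -2, 0, 0], [0, -40, 0.5, 0, 0]]]}}

```text
time: 9.7
tool_pos: [0.5332, -0.1646, 0.2722]
tool_rot: [0.004, -0.132, 0.991, -0.0]
contact_force: [9.6, 3.4, -0.5]
gripper_width: 0.241
```

```bash
python3 plan.py && python3 - <<'E'
import json,numpy as np
from scipy.optimize import least_squares
L=np.array(json.load(open("g.json"))["log"]);p=L[:,:2];p=np.vstack([p,[608.1,-135.9]])
f=lambda c:np.hypot(*(p-c).T)-65
r=least_squares(f,[552,-104]);print(r.x,r.fun.round(2))
E
```

```text
t 9.70 turn 0.215 rad 63.5 | F cw-load 8.2 radial(out on tool) -6.1 z -0.5 |F|xy 10.2 torque_z 0.02 w 20.5 cmd-meas [-2.1 -0.4]
[ 552.30874235 -102.46203536] [-0.05  0.04 -0.05  0.02  0.04]
```

```bash
python3 - <<'E'
import json,numpy as np
g=json.load(open("g.json"));g["A"]=[552.3,-102.5];g["R"]=65.;g["a0"]=float(np.degrees(np.arctan2(-135.9+102.5,608.1-552.3)));json.dump(g,open("g.json","w"))
E
python3 plan.py .235,.255,.275,.3,.325
```

```text
t 9.70 turn 0.212 rad 65.0 | F cw-load 8.2 radial(out on tool) -6.1 z -0.5 |F|xy 10.2 torque_z 0.02 w 20.5 cmd-meas [-2.1 -0.4]
[[[0, -7.0, 4.0, 0, 0], [0, -14.0, 8.0, 0, 0], [0, -20.5, 12.5, 0, 0], [0, -28.0, 20.0, 0, 0], [0, -34.0, 28.0, 0, 0]]]
```

{"fn": "servo_tool", "kwargs": {"deltas": [[[0, -7, 4, 0, 0], [0, -14, 8, 0, 0], [0, -20.5, 12.5, 0, 0], [0, -28, 20, 0, 0], [0, -34, 28, 0, 0]]]}}

```text
time: 10.32
tool_pos: [0.4985, -0.139, 0.2723]
tool_rot: [0.002, -0.132, 0.991, -0.003]
contact_force: [6.6, -4.4, -1.5]
gripper_width: 0.243
```

```bash
python3 plan.py .35,.375,.4,.425,.45
```

```text
t 10.32 turn 0.319 rad 65.0 | F cw-load 7.3 radial(out on tool) -3.0 z -1.5 |F|xy 7.9 torque_z -0.05 w 20.7 cmd-meas [-1.4  2. ]
[[[0, -4.5, 9.0, 0, 0], [0, -8.0, 18.5, 0, 0], [0, -9.5, 28.5, 0, 0], [0, -9.5, 39.0, 0, 0], [0, -8.0, 49.0, 0, 0]]]
```

{"fn": "servo_tool", "kwargs": {"deltas": [[[0, -4.5, 9, 0, 0], [0, -8, 18.5, 0, 0], [0, -9.5, 28.5, 0, 0], [0, -9.5, 39, 0, 0], [0, -8, 49, 0, 0]]]}}

```text
time: 10.95
tool_pos: [0.4885, -0.0907, 0.2723]
tool_rot: [-0.001, -0.131, 0.991, -0.004]
contact_force: [-4.0, -7.3, 2.7]
gripper_width: 0.243
```

```bash
python3 plan.py .465,.48,.495,.51,.51
```

```text
t 10.95 turn 0.443 rad 64.9 | F cw-load 7.9 radial(out on tool) 2.6 z 2.7 |F|xy 8.3 torque_z -0.02 w 20.7 cmd-meas [0.6 2.7]
[[[0, 1.5, 6.0, 0, 0], [0, 3.5, 11.5, 0, 0], [0, 6.5, 17.0, 0, 0], [0, 9.5, 22.5, 0, 0], [0, 9.5, 22.5, 0, 0]]]
```

{"fn": "servo_tool", "kwargs": {"deltas": [[[0, 1.5, 6, 0, 0], [0, 3.5, 11.5, 0, 0], [0, 6.5, 17, 0, 0], [0, 9.5, 22.5, 0, 0], [0, 9.5, 22.5, 0, 0]]]}}

```text
time: 11.58
tool_pos: [0.4976, -0.0672, 0.2723]
tool_rot: [-0.002, -0.132, 0.991, -0.002]
contact_force: [-6.7, -3.0, 5.2]
gripper_width: 0.243
```

```bash
python3 plan.py .49,.465,.44,.415,.39
```

```text
t 11.57 turn 0.505 rad 65.1 | F cw-load 6.2 radial(out on tool) 3.9 z 5.2 |F|xy 7.3 torque_z -0.03 w 20.7 cmd-meas [1.  1.7]
[[[0, -4.0, -7.0, 0, 0], [0, -8.0, -16.5, 0, 0], [0, -10.5, -26.5, 0, 0], [0, -11.5, -36.5, 0, 0], [0, -10.5, -47.0, 0, 0]]]
```

{"fn": "servo_tool", "kwargs": {"deltas": [[[0, -4, -7, 0, 0], [0, -8, -16.5, 0, 0], [0, -10.5, -26.5, 0, 0], [0, -11.5, -36.5, 0, 0], [0, -10.5, -47, 0, 0]]]}}

```text
time: 12.2
tool_pos: [0.488, -0.1115, 0.2722]
tool_rot: [0.0, -0.133, 0.991, 0.002]
contact_force: [-2.1, 7.9, 4.6]
gripper_width: 0.241
```

```bash
python3 plan.py .365,.34,.315,.29,.265
```

```text
t 12.20 turn 0.392 rad 65.0 | F cw-load -8.1 radial(out on tool) 1.0 z 4.6 |F|xy 8.1 torque_z -0.06 w 20.5 cmd-meas [ 0.1 -1. ]
[[[0, 2.5, -10.0, 0, 0], [0, 6.0, -19.0, 0, 0], [0, 11.5, -28.0, 0, 0], [0, 18.0, -35.5, 0, 0], [0, 25.5, -42.5, 0, 0]]]
```

{"fn": "servo_tool", "kwargs": {"deltas": [[[0, 2.5, -10, 0, 0], [0, 6, -19, 0, 0], [0, 11.5, -28, 0, 0], [0, 18, -35.5, 0, 0], [0, 25.5, -42.5, 0, 0]]]}}

```text
time: 12.82
tool_pos: [0.5131, -0.1543, 0.2721]
tool_rot: [-0.001, -0.132, 0.991, 0.002]
contact_force: [-4.3, 7.8, 5.6]
gripper_width: 0.244
```

```bash
python3 plan.py .255,.245,.24,.24
```

```text
t 12.82 turn 0.267 rad 65.0 | F cw-load -8.1 radial(out on tool) -3.6 z 5.6 |F|xy 8.9 torque_z 0.01 w 20.9 cmd-meas [ 0.5 -0.7]
[[[0, 3.5, -2.0, 0, 0], [0, 7.0, -4.5, 0, 0], [0, 9.0, -5.5, 0, 0], [0, 9.0, -5.5, 0, 0]]]
```

{"fn": "servo_tool", "kwargs": {"deltas": [[[0, 3.5, -2, 0, 0], [0, 7, -4.5, 0, 0], [0, 9, -5.5, 0, 0], [0, 9, -5.5, 0, 0]]]}}

```text
time: 13.32
tool_pos: [0.5219, -0.1598, 0.2722]
tool_rot: [-0.001, -0.132, 0.991, 0.001]
contact_force: [-5.6, 5.7, 4.7]
gripper_width: 0.245
```

```bash
python3 plan.py .26,.285,.31,.335,.36
```

```text
t 13.32 turn 0.242 rad 64.9 | F cw-load -7.6 radial(out on tool) -2.4 z 4.7 |F|xy 8.0 torque_z 0.00 w 20.9 cmd-meas [ 0.7 -0.7]
[[[0, -7.0, 4.5, 0, 0], [0, -15.0, 11.0, 0, 0], [0, -22.0, 18.5, 0, 0], [0, -27.5, 27.0, 0, 0], [0, -31.5, 36.5, 0, 0]]]
```

{"fn": "servo_tool", "kwargs": {"deltas": [[[0, -7, 4.5, 0, 0], [0, -15, 11, 0, 0], [0, -22, 18.5, 0, 0], [0, -27.5, 27, 0, 0], [0, -31.5, 36.5, 0, 0]]]}}

```text
time: 13.95
tool_pos: [0.4918, -0.1261, 0.2723]
tool_rot: [0.002, -0.131, 0.991, -0.003]
contact_force: [4.5, -6.9, -0.6]
gripper_width: 0.239
```

```bash
python3 plan.py .385,.41,.435,.46,.485
```

```text
t 13.95 turn 0.355 rad 65.0 | F cw-load 8.1 radial(out on tool) -1.7 z -0.6 |F|xy 8.2 torque_z -0.02 w 20.5 cmd-meas [-0.7  2.1]
[[[0, -2.5, 9.5, 0, 0], [0, -4.0, 20.0, 0, 0], [0, -3.0, 30.0, 0, 0], [0, -1.0, 40.0, 0, 0], [0, 2.5, 49.5, 0, 0]]]
```

{"fn": "servo_tool", "kwargs": {"deltas": [[[0, -2.5, 9.5, 0, 0], [0, -4, 20, 0, 0], [0, -3, 30, 0, 0], [0, -1, 40, 0, 0], [0, 2.5, 49.5, 0, 0]]]}}

```text
time: 14.58
tool_pos: [0.4925, -0.0767, 0.2723]
tool_rot: [-0.002, -0.131, 0.991, -0.003]
contact_force: [-4.7, -6.8, 4.6]
gripper_width: 0.245
```

```bash
python3 plan.py .51,.535,.56,.585,.61
```

```text
t 14.57 turn 0.479 rad 65.2 | F cw-load 8.1 radial(out on tool) 1.7 z 4.6 |F|xy 8.3 torque_z 0.01 w 20.9 cmd-meas [1.1 2.2]
[[[0, 5.0, 9.0, 0, 0], [0, 11.5, 16.5, 0, 0], [0, 19.0, 23.5, 0, 0], [0, 27.5, 29.0, 0, 0], [0, 37.0, 33.5, 0, 0]]]
```

{"fn": "servo_tool", "kwargs": {"deltas": [[[0, 5, 9, 0, 0], [0, 11.5, 16.5, 0, 0], [0, 19, 23.5, 0, 0], [0, 27.5, 29, 0, 0], [0, 37, 33.5, 0, 0]]]}}

```text
time: 15.2
tool_pos: [0.5288, -0.0414, 0.2723]
tool_rot: [-0.003, -0.132, 0.991, -0.0]
contact_force: [-8.6, -1.2, 6.0]
gripper_width: 0.244
```

```bash
python3 plan.py .635,.66,.685,.71,.73
```

```text
t 15.20 turn 0.606 rad 65.4 | F cw-load 8.5 radial(out on tool) 1.9 z 6.0 |F|xy 8.7 torque_z -0.01 w 20.8 cmd-meas [1.8 0.4]
[[[0, 10.0, 2.5, 0, 0], [0, 20.0, 3.5, 0, 0], [0, 30.0, 3.0, 0, 0], [0, 40.0, 1.0, 0, 0], [0, 48.0, -2.0, 0, 0]]]
```

{"fn": "servo_tool", "kwargs": {"deltas": [[[0, 10, 2.5, 0, 0], [0, 20, 3.5, 0, 0], [0, 30, 3, 0, 0], [0, 40, 1, 0, 0], [0, 48, -2, 0, 0]]]}}

```text
time: 15.82
tool_pos: [0.5774, -0.0421, 0.2722]
tool_rot: [-0.002, -0.132, 0.991, 0.001]
contact_force: [-6.5, 5.3, 5.5]
gripper_width: 0.241
```

```bash
python3 plan.py .745,.76,.765,.765
```

```text
t 15.82 turn 0.727 rad 65.4 | F cw-load 8.0 radial(out on tool) 2.4 z 5.5 |F|xy 8.4 torque_z -0.05 w 20.6 cmd-meas [ 1.2 -0.9]
[[[0, 5.5, -2.5, 0, 0], [0, 10.5, -6.0, 0, 0], [0, 12.0, -7.0, 0, 0], [0, 12.0, -7.0, 0, 0]]]
```

{"fn": "servo_tool", "kwargs": {"deltas": [[[0, 5.5, -2.5, 0, 0], [0, 10.5, -6, 0, 0], [0, 12, -7, 0, 0], [0, 12, -7, 0, 0]]]}}

```text
time: 16.32
tool_pos: [0.5895, -0.0488, 0.2722]
tool_rot: [-0.001, -0.132, 0.991, 0.001]
contact_force: [-4.9, 6.5, 4.6]
gripper_width: 0.239
```

```bash
python3 plan.py .745,.72,.695,.67,.645
```

```text
t 16.32 turn 0.761 rad 65.3 | F cw-load 7.7 radial(out on tool) 2.6 z 4.6 |F|xy 8.1 torque_z -0.03 w 20.4 cmd-meas [ 1.1 -1.2]
[[[0, -6.5, 4.5, 0, 0], [0, -16.0, 8.5, 0, 0], [0, -26.0, 11.5, 0, 0], [0, -36.0, 12.5, 0, 0], [0, -46.0, 12.0, 0, 0]]]
```

{"fn": "servo_tool", "kwargs": {"deltas": [[[0, -6.5, 4.5, 0, 0], [0, -16, 8.5, 0, 0], [0, -26, 11.5, 0, 0], [0, -36, 12.5, 0, 0], [0, -46, 12, 0, 0]]]}}

```text
time: 16.95
tool_pos: [0.5458, -0.0374, 0.2724]
tool_rot: [0.003, -0.132, 0.991, -0.0]
contact_force: [7.5, 3.7, 0.6]
gripper_width: 0.24
```

```bash
python3 plan.py .62,.595,.57,.545,.52
```

```text
t 16.95 turn 0.648 rad 65.4 | F cw-load -7.8 radial(out on tool) 3.0 z 0.6 |F|xy 8.3 torque_z 0.03 w 20.5 cmd-meas [-1.2 -0.6]
[[[0, -10.0, -2.0, 0, 0], [0, -19.5, -5.5, 0, 0], [0, -28.5, -10.5, 0, 0], [0, -36.5, -17.0, 0, 0], [0, -43.5, -24.5, 0, 0]]]
```

{"fn": "servo_tool", "kwargs": {"deltas": [[[0, -10, -2, 0, 0], [0, -19.5, -5.5, 0, 0], [0, -28.5, -10.5, 0, 0], [0, -36.5, -17, 0, 0], [0, -43.5, -24.5, 0, 0]]]}}

```text
time: 17.58
tool_pos: [0.5016, -0.0612, 0.2723]
tool_rot: [0.002, -0.133, 0.991, 0.001]
contact_force: [4.4, 6.7, 1.1]
gripper_width: 0.245
```

```bash
python3 plan.py .505,.49,.485,.485
```

```text
t 17.57 turn 0.523 rad 65.4 | F cw-load -8.0 radial(out on tool) 0.8 z 1.1 |F|xy 8.1 torque_z -0.01 w 20.9 cmd-meas [-0.5 -1.3]
[[[0, -3.5, -5.0, 0, 0], [0, -6.5, -10.0, 0, 0], [0, -7.5, -12.0, 0, 0], [0, -7.5, -12.0, 0, 0]]]
```

{"fn": "servo_tool", "kwargs": {"deltas": [[[0, -3.5, -5, 0, 0], [0, -6.5, -10, 0, 0], [0, -7.5, -12, 0, 0], [0, -7.5, -12, 0, 0]]]}}

```text
time: 18.08
tool_pos: [0.4939, -0.0732, 0.2723]
tool_rot: [0.002, -0.132, 0.991, 0.001]
contact_force: [2.5, 6.6, 2.6]
gripper_width: 0.238
```

```bash
python3 plan.py .505,.53,.555,.58,.605
```

```text
t 18.07 turn 0.488 rad 65.3 | F cw-load -7.1 radial(out on tool) 0.7 z 2.6 |F|xy 7.1 torque_z -0.02 w 20.3 cmd-meas [-0.3 -1.3]
[[[0, 4.0, 7.0, 0, 0], [0, 10.0, 15.0, 0, 0], [0, 17.5, 22.5, 0, 0], [0, 26.0, 28.0, 0, 0], [0, 35.0, 32.5, 0, 0]]]
```

{"fn": "servo_tool", "kwargs": {"deltas": [[[0, 4, 7, 0, 0], [0, 10, 15, 0, 0], [0, 17.5, 22.5, 0, 0], [0, 26, 28, 0, 0], [0, 35, 32.5, 0, 0]]]}}

```text
time: 18.7
tool_pos: [0.5272, -0.0421, 0.2722]
tool_rot: [-0.003, -0.132, 0.991, -0.001]
contact_force: [-8.6, -1.0, 6.6]
gripper_width: 0.245
```

```bash
python3 plan.py .63,.655,.68,.705,.73
```

```text
t 18.70 turn 0.601 rad 65.4 | F cw-load 8.4 radial(out on tool) 2.4 z 6.6 |F|xy 8.7 torque_z 0.03 w 20.9 cmd-meas [1.4 0.1]
[[[0, 10.0, 3.0, 0, 0], [0, 20.0, 4.5, 0, 0], [0, 30.0, 4.0, 0, 0], [0, 40.0, 2.5, 0, 0], [0, 50.0, -1.0, 0, 0]]]
```

{"fn": "servo_tool", "kwargs": {"deltas": [[[0, 10, 3, 0, 0], [0, 20, 4.5, 0, 0], [0, 30, 4, 0, 0], [0, 40, 2.5, 0, 0], [0, 50, -1, 0, 0]]]}}

```text
time: 19.32
tool_pos: [0.5776, -0.042, 0.2722]
tool_rot: [-0.002, -0.132, 0.991, 0.001]
contact_force: [-7.0, 3.3, 6.8]
gripper_width: 0.242
```

```bash
python3 plan.py .755,.78,.805,.83,.855
```

```text
t 19.32 turn 0.727 rad 65.6 | F cw-load 7.7 radial(out on tool) 0.3 z 6.8 |F|xy 7.7 torque_z -0.06 w 20.7 cmd-meas [ 1. -1.]
[[[0, 9.0, -5.0, 0, 0], [0, 17.0, -11.0, 0, 0], [0, 24.0, -18.5, 0, 0], [0, 30.0, -26.5, 0, 0], [0, 34.5, -36.0, 0, 0]]]
```

{"fn": "servo_tool", "kwargs": {"deltas": [[[0, 9, -5, 0, 0], [0, 17, -11, 0, 0], [0, 24, -18.5, 0, 0], [0, 30, -26.5, 0, 0], [0, 34.5, -36, 0, 0]]]}}

```text
time: 19.95
tool_pos: [0.6126, -0.0772, 0.2722]
tool_rot: [-0.001, -0.133, 0.991, 0.002]
contact_force: [-5.0, 6.7, 6.0]
gripper_width: 0.246
```

```bash
python3 plan.py .88,.905,.93,.955,.975
```

```text
t 19.95 turn 0.851 rad 65.5 | F cw-load 8.1 radial(out on tool) -2.0 z 6.0 |F|xy 8.4 torque_z -0.04 w 21.0 cmd-meas [ 0.5 -1.8]
[[[0, 2.5, -9.5, 0, 0], [0, 4.0, -20.0, 0, 0], [0, 4.0, -30.0, 0, 0], [0, 2.0, -40.0, 0, 0], [0, -0.5, -47.5, 0, 0]]]
```

{"fn": "servo_tool", "kwargs": {"deltas": [[[0, 2.5, -9.5, 0, 0], [0, 4, -20, 0, 0], [0, 4, -30, 0, 0], [0, 2, -40, 0, 0], [0, -0.5, -47.5, 0, 0]]]}}

```text
time: 20.58
tool_pos: [0.6134, -0.1245, 0.2722]
tool_rot: [0.001, -0.133, 0.991, 0.002]
contact_force: [1.8, 8.3, 3.5]
gripper_width: 0.24
```

```bash
python3 plan.py .985,.995,1.0,1.0
```

```text
t 20.57 turn 0.969 rad 64.9 | F cw-load 8.4 radial(out on tool) -1.1 z 3.5 |F|xy 8.5 torque_z 0.01 w 20.5 cmd-meas [-0.8 -2. ]
[[[0, -1.5, -4.0, 0, 0], [0, -3.5, -7.5, 0, 0], [0, -4.5, -9.5, 0, 0], [0, -4.5, -9.5, 0, 0]]]
```

{"fn": "servo_tool", "kwargs": {"deltas": [[[0, -1.5, -4, 0, 0], [0, -3.5, -7.5, 0, 0], [0, -4.5, -9.5, 0, 0], [0, -4.5, -9.5, 0, 0]]]}}

```text
time: 21.08
tool_pos: [0.609, -0.134, 0.2723]
tool_rot: [0.001, -0.133, 0.991, 0.001]
contact_force: [2.6, 6.8, 4.0]
gripper_width: 0.24
```

```bash
python3 plan.py .98,.955,.93,.905,.88
```

```text
t 21.07 turn 0.995 rad 64.9 | F cw-load 7.2 radial(out on tool) -1.0 z 4.0 |F|xy 7.3 torque_z -0.03 w 20.5 cmd-meas [-0.9 -2. ]
[[[0, 3.5, 7.5, 0, 0], [0, 7.0, 17.0, 0, 0], [0, 9.0, 27.0, 0, 0], [0, 9.0, 37.0, 0, 0], [0, 7.5, 47.5, 0, 0]]]
```

{"fn": "servo_tool", "kwargs": {"deltas": [[[0, 3.5, 7.5, 0, 0], [0, 7, 17, 0, 0], [0, 9, 27, 0, 0], [0, 9, 37, 0, 0], [0, 7.5, 47.5, 0, 0]]]}}

```text
time: 21.7
tool_pos: [0.6163, -0.0909, 0.2723]
tool_rot: [0.001, -0.131, 0.991, -0.003]
contact_force: [2.1, -7.9, 1.9]
gripper_width: 0.242
```

```bash
python3 plan.py .855,.83,.805,.78,.76
```

```text
t 21.70 turn 0.886 rad 65.1 | F cw-load -8.2 radial(out on tool) 0.6 z 1.9 |F|xy 8.2 torque_z -0.02 w 20.7 cmd-meas [-0.7  2.4]
[[[0, -2.5, 9.5, 0, 0], [0, -7.0, 19.0, 0, 0], [0, -13.0, 27.0, 0, 0], [0, -20.0, 34.5, 0, 0], [0, -26.5, 39.5, 0, 0]]]
```

{"fn": "servo_tool", "kwargs": {"deltas": [[[0, -2.5, 9.5, 0, 0], [0, -7, 19, 0, 0], [0, -13, 27, 0, 0], [0, -20, 34.5, 0, 0], [0, -26.5, 39.5, 0, 0]]]}}

```text
time: 22.32
tool_pos: [0.591, -0.0499, 0.2724]
tool_rot: [0.003, -0.132, 0.991, -0.002]
contact_force: [8.1, -3.0, 0.3]
gripper_width: 0.247
```

```bash
python3 plan.py .75,.74,.74
```

```text
t 22.32 turn 0.765 rad 65.3 | F cw-load -8.3 radial(out on tool) 2.4 z 0.3 |F|xy 8.6 torque_z 0.00 w 21.1 cmd-meas [-1.9  0.9]
[[[0, -3.5, 2.5, 0, 0], [0, -7.0, 4.5, 0, 0], [0, -7.0, 4.5, 0, 0]]]
```

{"fn": "servo_tool", "kwargs": {"deltas": [[[0, -3.5, 2.5, 0, 0], [0, -7, 4.5, 0, 0], [0, -7, 4.5, 0, 0]]]}}

```text
time: 22.7
tool_pos: [0.5838, -0.0452, 0.2723]
tool_rot: [0.003, -0.132, 0.991, -0.002]
contact_force: [6.1, -2.4, 1.1]
gripper_width: 0.237
```

```bash
python3 plan.py .76,.785,.81,.835,.86
```

```text
t 22.70 turn 0.744 rad 65.4 | F cw-load -6.5 radial(out on tool) 0.8 z 1.1 |F|xy 6.5 torque_z 0.03 w 20.2 cmd-meas [-1.7  0.7]
[[[0, 7.0, -4.5, 0, 0], [0, 15.0, -11.0, 0, 0], [0, 22.0, -18.5, 0, 0], [0, 27.5, -27.0, 0, 0], [0, 31.5, -36.5, 0, 0]]]
```

{"fn": "servo_tool", "kwargs": {"deltas": [[[0, 7, -4.5, 0, 0], [0, 15, -11, 0, 0], [0, 22, -18.5, 0, 0], [0, 27.5, -27, 0, 0], [0, 31.5, -36.5, 0, 0]]]}}

```text
time: 23.32
tool_pos: [0.6134, -0.0792, 0.2722]
tool_rot: [-0.001, -0.133, 0.991, 0.002]
contact_force: [-3.6, 6.3, 6.1]
gripper_width: 0.243
```

```bash
python3 plan.py .885,.91,.935,.96,.98
```

```text
t 23.32 turn 0.856 rad 65.4 | F cw-load 7.1 radial(out on tool) -1.1 z 6.1 |F|xy 7.2 torque_z 0.03 w 20.8 cmd-meas [ 0.2 -1.8]
[[[0, 2.5, -9.5, 0, 0], [0, 3.5, -20.0, 0, 0], [0, 3.0, -30.0, 0, 0], [0, 1.0, -40.0, 0, 0], [0, -2.0, -47.5, 0, 0]]]
```

{"fn": "servo_tool", "kwargs": {"deltas": [[[0, 2.5, -9.5, 0, 0], [0, 3.5, -20, 0, 0], [0, 3, -30, 0, 0], [0, 1, -40, 0, 0], [0, -2, -47.5, 0, 0]]]}}

```text
time: 23.95
tool_pos: [0.6125, -0.1266, 0.2723]
tool_rot: [0.001, -0.133, 0.991, 0.002]
contact_force: [3.0, 7.6, 4.0]
gripper_width: 0.241
```

```bash
python3 plan.py 1.0,1.02,1.04,1.055,1.07
```

```text
t 23.95 turn 0.975 rad 64.9 | F cw-load 8.2 radial(out on tool) -0.0 z 4.0 |F|xy 8.2 torque_z 0.01 w 20.5 cmd-meas [-0.9 -1.9]
[[[0, -3.5, -7.5, 0, 0], [0, -8.0, -14.0, 0, 0], [0, -13.5, -20.0, 0, 0], [0, -18.0, -24.5, 0, 0], [0, -23.0, -28.0, 0, 0]]]
```

{"fn": "servo_tool", "kwargs": {"deltas": [[[0, -3.5, -7.5, 0, 0], [0, -8, -14, 0, 0], [0, -13.5, -20, 0, 0], [0, -18, -24.5, 0, 0], [0, -23, -28, 0, 0]]]}}

```text
time: 24.58
tool_pos: [0.5902, -0.155, 0.2723]
tool_rot: [0.002, -0.133, 0.991, 0.002]
contact_force: [6.2, 5.2, 2.6]
gripper_width: 0.238
```

```bash
python3 plan.py 1.075,1.08,1.085,1.09
```

```text
t 24.57 turn 1.065 rad 64.7 | F cw-load 8.1 radial(out on tool) -0.6 z 2.6 |F|xy 8.1 torque_z -0.02 w 20.3 cmd-meas [-1.6 -1.5]
[[[0, -2.0, -1.0, 0, 0], [0, -3.5, -2.0, 0, 0], [0, -5.5, -3.0, 0, 0], [0, -7.0, -4.0, 0, 0]]]
```

{"fn": "servo_tool", "kwargs": {"deltas": [[[0, -2, -1, 0, 0], [0, -3.5, -2, 0, 0], [0, -5.5, -3, 0, 0], [0, -7, -4, 0, 0]]]}}

```text
time: 25.08
tool_pos: [0.5834, -0.1592, 0.2722]
tool_rot: [0.002, -0.133, 0.991, 0.001]
contact_force: [6.5, 5.4, 2.5]
gripper_width: 0.246
```

```bash
python3 plan.py 1.095,1.1,1.1
```

```text
t 25.07 turn 1.084 rad 64.7 | F cw-load 8.3 radial(out on tool) -1.6 z 2.5 |F|xy 8.4 torque_z 0.02 w 21.0 cmd-meas [-1.8 -1.3]
[[[0, -2.0, -1.0, 0, 0], [0, -4.0, -2.0, 0, 0], [0, -4.0, -2.0, 0, 0]]]
```

{"fn": "servo_tool", "kwargs": {"deltas": [[[0, -2, -1, 0, 0], [0, -4, -2, 0, 0], [0, -4, -2, 0, 0]]]}}

```text
time: 25.45
tool_pos: [0.5793, -0.1613, 0.2723]
tool_rot: [0.002, -0.133, 0.991, 0.001]
contact_force: [6.2, 4.0, 3.0]
gripper_width: 0.243
```

```bash
python3 plan.py 1.105,1.11,1.11
```

```text
t 25.45 turn 1.096 rad 64.7 | F cw-load 7.3 radial(out on tool) -1.1 z 3.0 |F|xy 7.4 torque_z -0.00 w 20.8 cmd-meas [-1.7 -1.2]
[[[0, -1.5, -0.5, 0, 0], [0, -3.5, -1.5, 0, 0], [0, -3.5, -1.5, 0, 0]]]
```

{"fn": "servo_tool", "kwargs": {"deltas": [[[0, -1.5, -0.5, 0, 0], [0, -3.5, -1.5, 0, 0], [0, -3.5, -1.5, 0, 0]]]}}

```text
time: 25.82
tool_pos: [0.5758, -0.1628, 0.2723]
tool_rot: [0.002, -0.133, 0.991, 0.001]
contact_force: [6.4, 4.5, 3.0]
gripper_width: 0.241
```

```bash
python3 plan.py 1.115,1.12,1.12
```

```text
t 25.82 turn 1.105 rad 64.7 | F cw-load 7.6 radial(out on tool) -1.9 z 3.0 |F|xy 7.8 torque_z -0.02 w 20.6 cmd-meas [-1.7 -1.2]
[[[0, -2.0, -0.5, 0, 0], [0, -4.0, -1.0, 0, 0], [0, -4.0, -1.0, 0, 0]]]
```

{"fn": "servo_tool", "kwargs": {"deltas": [[[0, -2, -0.5, 0, 0], [0, -4, -1, 0, 0], [0, -4, -1, 0, 0]]]}}

```text
time: 26.2
tool_pos: [0.5719, -0.1641, 0.2723]
tool_rot: [0.002, -0.133, 0.991, 0.001]
contact_force: [6.7, 3.9, 2.0]
gripper_width: 0.242
```

```bash
python3 plan.py 1.125,1.13,1.13
```

```text
t 26.20 turn 1.115 rad 64.6 | F cw-load 7.5 radial(out on tool) -1.7 z 2.0 |F|xy 7.7 torque_z 0.01 w 20.7 cmd-meas [-1.8 -0.9]
[[[0, -2.0, -0.5, 0, 0], [0, -4.0, -1.0, 0, 0], [0, -4.0, -1.0, 0, 0]]]
```

{"fn": "servo_tool", "kwargs": {"deltas": [[[0, -2, -0.5, 0, 0], [0, -4, -1, 0, 0], [0, -4, -1, 0, 0]]]}}

```text
time: 26.58
tool_pos: [0.568, -0.1652, 0.2723]
tool_rot: [0.002, -0.132, 0.991, 0.001]
contact_force: [6.3, 3.0, 1.8]
gripper_width: 0.241
```

```bash
python3 plan.py 1.135,1.14,1.14
```

```text
t 26.57 turn 1.125 rad 64.6 | F cw-load 6.8 radial(out on tool) -1.4 z 1.8 |F|xy 7.0 torque_z 0.02 w 20.6 cmd-meas [-1.9 -0.8]
[[[0, -2.0, -0.5, 0, 0], [0, -4.0, -1.0, 0, 0], [0, -4.0, -1.0, 0, 0]]]
```

{"fn": "servo_tool", "kwargs": {"deltas": [[[0, -2, -0.5, 0, 0], [0, -4, -1, 0, 0], [0, -4, -1, 0, 0]]]}}

```text
time: 26.95
tool_pos: [0.564, -0.1661, 0.2723]
tool_rot: [0.002, -0.133, 0.991, 0.001]
contact_force: [7.0, 3.7, 1.9]
gripper_width: 0.242
```

```bash
python3 plan.py 1.145,1.15,1.15
```

```text
t 26.95 turn 1.135 rad 64.7 | F cw-load 7.6 radial(out on tool) -2.4 z 1.9 |F|xy 7.9 torque_z 0.01 w 20.7 cmd-meas [-1.9 -0.9]
[[[0, -2.0, -0.0, 0, 0], [0, -4.0, -0.0, 0, 0], [0, -4.0, -0.0, 0, 0]]]
```

{"fn": "servo_tool", "kwargs": {"deltas": [[[0, -2, 0, 0, 0], [0, -4, 0, 0, 0], [0, -4, 0, 0, 0]]]}}

```text
time: 27.32
tool_pos: [0.5605, -0.1665, 0.2723]
tool_rot: [0.003, -0.132, 0.991, 0.0]
contact_force: [9.3, 2.4, 0.7]
gripper_width: 0.239
```

```bash
python3 plan.py 1.155,1.16,1.16
```

```text
t 27.32 turn 1.144 rad 64.5 | F cw-load 9.5 radial(out on tool) -1.2 z 0.7 |F|xy 9.6 torque_z -0.00 w 20.4 cmd-meas [-2.4 -0.5]
[[[0, -2.0, -0.5, 0, 0], [0, -4.0, -0.5, 0, 0], [0, -4.0, -0.5, 0, 0]]]
```

The load has risen from about 7.6 N to 9.5 N, so the collar has probably landed. I'll confirm with a 2 mm step.

{"fn": "servo_tool", "kwargs": {"deltas": [[[0, -1, 0, 0, 0], [0, -2, 0, 0, 0], [0, -2, 0, 0, 0]]]}}

```text
time: 27.7
tool_pos: [0.559, -0.1666, 0.2723]
tool_rot: [0.004, -0.132, 0.991, -0.0]
contact_force: [11.6, 0.6, 0.7]
gripper_width: 0.239
```

```bash
sed -i 's/^A=np.array(g\["A"\])/A=np.array(g["A"])/' plan.py && python3 plan.py
```

```text
t 27.70 turn 1.148 rad 64.5 | F cw-load 11.6 radial(out on tool) 0.6 z 0.7 |F|xy 11.6 torque_z -0.00 w 20.4 cmd-meas [-4.9 -0.9]
```

Another 1.5 mm of grip travel added 2.1 N, about 1.3 N/mm, so the collar has landed at 11.6 N (turn 1.148). I'll unwind until the load is near zero before letting go.

{"fn": "servo_tool", "kwargs": {"deltas": [[[0, 4, 0, 0, 0], [0, 8, 0.5, 0, 0], [0, 12, 1, 0, 0], [0, 12, 1, 0, 0]]]}}

```text
time: 28.2
tool_pos: [0.5684, -0.1654, 0.2721]
tool_rot: [-0.0, -0.132, 0.991, 0.001]
contact_force: [-0.4, 3.8, 4.2]
gripper_width: 0.244
```

```bash
python3 plan.py
```

```text
t 28.20 turn 1.124 rad 64.9 | F cw-load 0.6 radial(out on tool) -3.8 z 4.2 |F|xy 3.8 torque_z -0.05 w 20.8 cmd-meas [-14.3  -2.1]
```

{"fn": "servo_tool", "kwargs": {"deltas": [[[30, 0, 0, 0, 0], [60, 0, 0, 0, 0], [80, 0, 0, 0, 0], [80, 0, 0, 0, 0]]]}}

```text
time: 28.7
tool_pos: [0.568, -0.1661, 0.2717]
tool_rot: [-0.0, -0.132, 0.991, 0.0]
contact_force: [-0.7, 0.8, 0.8]
gripper_width: 0.937
```

{"fn": "servo_tool", "kwargs": {"deltas": [[[80, 0, 0, 20, 0], [80, 0, 0, 50, 0], [80, 0, 0, 90, 0], [80, -30, 30, 100, 0], [80, -60, 80, 100, 0]]]}}

```text
time: 29.32
tool_pos: [0.5082, -0.0862, 0.3757]
tool_rot: [0.002, -0.131, 0.991, -0.001]
contact_force: [-0.2, 1.1, 0.9]
gripper_width: 0.939
```

{"fn": "servo_tool", "kwargs": {"deltas": [[[80, -30, 50, 0, 0], [80, -60, 100, 0, 0], [80, -90, 150, 0, 0], [80, -120, 200, 0, 0], [80, -120, 200, 0, 0]]]}}

```text
time: 29.95
tool_pos: [0.3867, 0.1165, 0.3745]
tool_rot: [0.002, -0.135, 0.991, 0.0]
contact_force: [1.1, -0.3, -0.3]
gripper_width: 0.939
```

```bash
python3 - <<'E'
exec(open("rel.py").read())
a=save("top","pics/t6.png")[125:255,225:385];b=save("side","pics/s6.png")[155:275,275:435]
a=cv2.resize(a,None,fx=2.5,fy=2.5);b=cv2.resize(b,None,fx=2.5,fy=2.5)
o=np.zeros((375,800,3),np.uint8);o[:325,:400]=a;o[:300,400:]=b
cv2.imwrite("pics/c6.png",o[:,:,::-1])
E
```

```text
t 29.95 pos [0.3867 0.1165 0.3745] yaw_y 105.5 F [ 1.13 -0.34 -0.31]
rel pivot: out 103.5 left 111.3
```

View pics/c6.png

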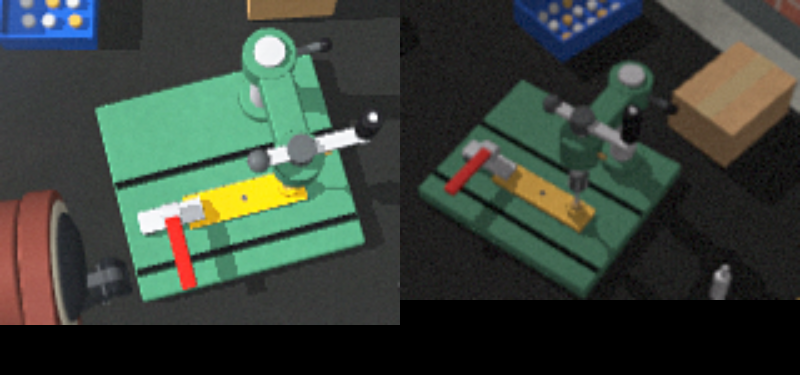

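View pics/s6.png

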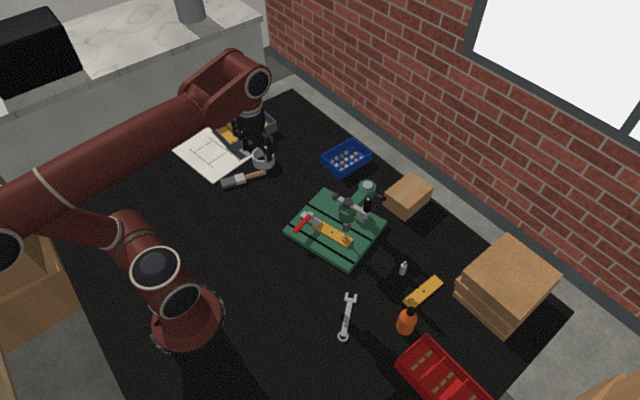

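```bash
python3 - <<'E'
from h import *
print(onz("top",225+372/2.5,125+117/2.5,.294), [np.round(proj(n,[.568,-.166,.294]),1) for n in("top","side")], [np.round((225+372/2.5,125+117/2.5),1), np.round((275+(633-400)/2.5,155+110/2.5),1)])
print(tri(ray("top",225+372/2.5,125+117/2.5),ray("side",275+233/2.5,155+110/2.5)))
# lever tip
print("lever tip @z.069",onz("top",225+189/2.5,125+287/2.5,.069),"expected",[.5155-.966*.088,.0358-.259*.088])
E
```

```text
[ 0.56866758 -0.16561799  0.294     ] [array([374. , 172.1]), array([367.8, 198.7])] [array([373.8, 171.8]), array([368.2, 199. ])]
(array([ 0.56955267, -0.1661408 ,  0.29146676]), np.float64(0.0004322472121593854))
lever tip @z.069 [0.42575314 0.01301847 0.069     ] expected [0.430492, 0.013007999999999999]
```

The crank has stayed where it was unloaded, so no wind-up is left. The lever lies flat and the bystanders look untouched, so I'm handing in.

```bash
python3 -c "
from plant import *
print(job_done(), state()['time'])"
```

```text
the job is handed in; nothing more can be done
the job is handed in; nothing more can be done
```

The clamp lever is pressed flat, the tap is down with its collar on the boss, and the job is handed in at about 30 s of the 70 s allowed. The hand-in gives no verdict, so the checks below are my own.

**Clamp:** I pressed the lever down with the fingers shut. They stopped at 68.8 mm above the table, against 69 mm for a flat lever. In the last pictures the lever tip came out 5 mm from where it should be along its length, which I put down to coarse pixel picking.

**Tapping:** Crank readings went 0.505, 0.24, 0.76, 0.49, 0.995 and 0.74 turns, then on to landing. The load at the grip held at about 7 to 8.5 N either way. A circle fitted through the grip's path gave a 65 mm radius to within 0.05 mm.

**Landing:** I took steps of about 4 mm near the end. The load rose from 7.6 to 9.5 N at about 1.144 turns. One more small step raised it to 11.6 N over 1.5 mm of travel, which confirmed the landing, and I stopped there. Each load was read only at the end of a move, but none passed 11.6 N.

**Letting go:** I unwound the grip to about 0.6 N, opened the fingers and drew away. Afterwards the grip was within about 2 mm of where I released it, so no wind-up should be left. In the last side picture the clamp is shut and the other things look where they were, judged by eye. The gap under the collar is too small to see in the pictures, so that it is home rests on the load rise.

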